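# Draw out a swarf tray with the chip hook

## Task

Take the chip hook from its cradle, drop its tip into the finger hole of the deburring box's swarf tray and pull the tray all the way out until it comes up hard on its stop; hold a firm, steady tug of about 15 newtons on the stop for a second so that it is surely home, never over 25 newtons anywhere on the way. Then unhook, leave the tray standing out, and lay the hook back in its cradle as it was. The swarf is sharp: touch box and tray with the hook only, and leave the other things on the bench alone.

Things in the scene. Friction and masses are not known exactly. Their poses are not given: they have to be found in the camera images.
- box: Steel box bolted down, 240 deep (x) x 220 wide (y) x 100 high, perforated top. Origin: on the bench under the middle of its front; x points into the box, z up. Its bare steel swarf tray (front panel 206 wide, from 8 to 64 high) slides out along -x with about 3 N of drag and stays. A hidden hard stop, differently set each time, ends it 100 to 150 out from shut, 50 to 100 beyond its start: to be felt.
- finger_hole (a point): Centre of the round finger hole, 20 in diameter, in the middle of the tray's lip, at its top face, 50 above the bench; free space below. The lip is a level plate 45 long (x), 60 wide, 5 thick, on the tray's front; the panel's face is 22.5 from the hole. Axes as the box's. In the box's frame the hole is at x = -28.5 with the tray shut; it starts 0 to 100 farther out.
- chip_hook: Chip hook, about 90 g: wooden handle 120 long (x, from -65 to +55) x 18 wide (y) x 20 high, then a steel rod 7 in diameter that runs on along +x and at x = +100 bends straight down to a round-ended tip. Origin: on the handle's axis, half-way up, near the balance point; grip there across y from above. It lies level in the cradle, tip down, its origin 60 above the bench.
- hook_tip (a point): Lowest point of the chip hook's downturned tip: at x = +100, y = 0, z = -43.5 from the hook's origin. Axes as those of the hook.
- cradle: Plywood cradle fixed to the bench: foot 120 (x) x 62 x 8; on it two uprights 10 thick at x = -43 and +43, 50 wide, each with a notch 30 wide, floor 50 and ears 66 above the bench. The hook's handle lies in both notches along x, its tip beyond the +x end, its origin within 6 of the middle; between the uprights is room for fingers. Origin: on the bench under its middle.
- birdhouse: Wooden birdhouse, 120 x 110 x about 160 high, loose; leave alone. Origin: centre of its underside.
- jar: Amber glass jar with steel lid, 68 in diameter, 90 high, loose; leave alone. Origin: centre of its underside.
- try_square: Carpenter's square lying flat: dark wooden stock 120 x 20 x 26 high, with a steel blade 30 wide reaching 177 from the stock's middle along -y at x = +45; leave alone. Origin: under the middle of the stock.
There are look-alikes about, which are no part of the job. Several things have the shape of the chip_hook; the one meant has the colours described above.

How it is judged:
By the outcome, as a careful person would: the job done as asked, in the order asked, and still so for the second after the job is handed in, with the robot touching nothing.
It also fails if it takes over 72 s, if anything falls off the work surface, if the arm or the gripper's body presses on something with over 40 N, if the wrist force passes 120 N, or if a joint passes its speed limit or range.

## Robot

A 6-joint arm with a two-finger parallel gripper is mounted at the origin on the work surface. World frame = base frame: x ahead of the robot, y to its left, z up, the work surface at z = 0. Lengths are in m, angles in degrees, forces in N, time in s.
With the tool pointing down it reaches from about 0.4 to 0.825 m from the base axis. Payload 7 kg.
Tool frame: the origin (TCP) lies between the finger pads; the fingertips stand 19 mm ahead of it and the grasp point (between the pads) is the TCP; x points along the fingers, y is the direction in which the jaws open and shut, and the axes are right-handed (so a half turn about x gives the same grasp; the last joint's range is limited). The gripper opens to 88 mm and grips with 3 to 60 N. Pads are 19 mm wide; open, the fingers measure 130 mm over their backs; the gripper's body (78 mm by 193 mm) begins 47 mm behind the grasp point.
Start: joints at [90.648, 20.546, 0.682, 0, -70.136, -16.507], TCP at [0.184, 0.649, 0.246] pointing down, gripper open.
Joint ranges: [-176.03, 176.03], [-82.01, 121.73], [-58.28, 71.71], [-173.87, 95.51], [-174.79, -0.11], [-173.66, 173.66]. Speed limits (degrees/s): [136.94, 136.94, 172.46, 180, 180, 180].

## Interface

Orientations are given as [roll, pitch, yaw] about the fixed x, y, z axes, in that order (R = Rz(yaw) Ry(pitch) Rx(roll)).
In Python, from plant import * gives the robot as it stands.
- The arm moves only by the tool step_arm, never from a script. Its argument "steps" is a list of rows, each a list of 2 entries, a list of its own where there are three numbers: the shift along the tool's x, y, z in units of 0.02 m (1.0 is 0.02 m), then the turn about the tool's x in units of 6 degrees (1.0 is 6 degrees). A call has 1 to 20 rows; each row shifts and turns the commanded pose from where the row before left it, along the tool's axes as they then stand; what a row does not reach is not made up. A row lasts 1/12 s, in which the tool goes at most 41.7 mm and 7.16 degrees, less where a joint would pass 70% of its speed; a pose out of reach is approached as far as the arm can. A call with a number of a shift or a turn outside -1 to 1 is refused whole. A call with a gripper value outside its range is refused whole. "fingers" is the closure, from 0 (fully open) to 1 (shut), set as the call begins (left out, the last holds). The fingers move at their own pace and stop on an object; "grip_force" is the grip in N (left out, the last holds). Time passes only in rows, so rows that do not move let the fingers close. It gives the time, the measured TCP pose, the force and the opening at its end, in the units of the state.
- get_state(): the state, without advancing time (a new reading comes with each control period).
- capture(name): name is "side" or "top" or "wrist"; returns the picture (420x560x3 uint8, blue, green, red); there is no depth.
- camera_model(name): a dict with "intrinsics" (3x3 intrinsics, pixels), "rvec" (rotation vector, rad) and "tvec" (3), from world to camera coordinates, as OpenCV has them. Camera axes: x right, y down, z forward; pixel columns grow to the right and rows downward; lengths in m; the calibration is good to about 2 mm. The wrist camera is an equidistant fisheye: a pixel r from the principal point sees the ray r / f radians off the axis. A picture is of the moment at which its call begins: read the wrist's pose just before it. camera_model takes no time and is no camera call; for the wrist camera it gives the pose at the moment of the call.
- close_job(): hands the job in, once; it reports no verdict.
The state is a dict: "time_s": time; "joints": joint angles; "qd": joint speeds; "joint_torque": joint torques, N m; "tcp_pos": TCP position; "eef_rot": TCP orientation; "contact_force": force on the tool from outside, world axes, zero at the start; "moment": the same for the moment, N m; "gripper_width": finger opening in m.
Only numpy, scipy, OpenCV 4.12 (cv2) and the standard library are available. Lean on these libraries where they do the work, as an engineer would, in place of code of your own. Each camera call takes 0.05 s, during which the arm holds its last target.

## Working session

There is one attempt and no reset: what is moved stays moved. The work goes in short steps, Python scripts to look and compute and a tool call to move; the robot and the scene stay as the last step left them, time stands still between calls to the robot, and variables do not carry over. Pictures are saved under pics/ and viewed, and the job is handed in when it is done.

Besides the shell and the picture viewer there is one more tool, called as a command line: name --argument value ..., lists and objects as JSON in quotes. step_arm: Moves the arm, as the interface text tells. Its arguments: {"type":"object","properties":{"steps":{"type":"array","items":{"type":"array"}},"fingers":{"type":"number"},"grip_force":{"type":"number"}},"required":["steps"]}

```bash
mkdir -p pics; ls; python3 - <<'E'
from plant import *
import cv2
print(get_state())
for n in("side","top","wrist"):
    m=camera_model(n); print(n,m)
    cv2.imwrite(f"pics/{n}0.png",capture(n))
E
```

```text
pics
{'time_s': 0.0, 'joints': array([ 9.06462709e+01,  2.05910343e+01,  6.35151197e-01, -1.98491435e-02,
       -7.01346016e+01, -1.65074365e+01]), 'qd': array([ 0.04876668, -0.02954018,  0.059648  , -0.06222159,  0.0392782 ,
       -0.00101763]), 'joint_torque': array([-4.73323835e-04, -5.82711017e+01,  2.93048537e+01,  6.99741796e+00,
        7.01118741e-03, -1.57665850e-04]), 'tcp_pos': array([0.18437587, 0.6488745 , 0.24463849]), 'eef_rot': array([  94.85685837,   89.90761075, -101.01106689]), 'contact_force': array([-0.49422231, -0.41914155,  0.28268279]), 'moment': array([ 0.07388122,  0.00206264, -0.05130137]), 'gripper_width': 0.08781576159736229}
side {'intrinsics': array([[442.65264598,   0.        , 280.20347261],
       [  0.        , 442.65264598, 210.90528052],
       [  0.        ,   0.        ,   1.        ]]), 'rvec': array([ 2.2358605 , -0.79610842,  0.32327681]), 'tvec': array([-0.49229906,  0.27936311,  1.24951897])}
top {'intrinsics': array([[383.06221043,   0.        , 275.39133191],
       [  0.        , 383.06221043, 213.58366467],
       [  0.        ,   0.        ,   1.        ]]), 'rvec': array([ 2.21395108, -2.19870865,  0.07554651]), 'tvec': array([-0.07555289,  0.56856505,  1.07343166])}
wrist {'intrinsics': array([[325.1922621 ,   0.        , 285.84439311],
       [  0.        , 325.1922621 , 210.05363772],
       [  0.        ,   0.        ,   1.        ]]), 'rvec': array([-1.77488009,  2.35465305,  0.33604539]), 'tvec': array([ 0.6729186 , -0.03581569,  0.39147093])}
```

View pics/side0.png

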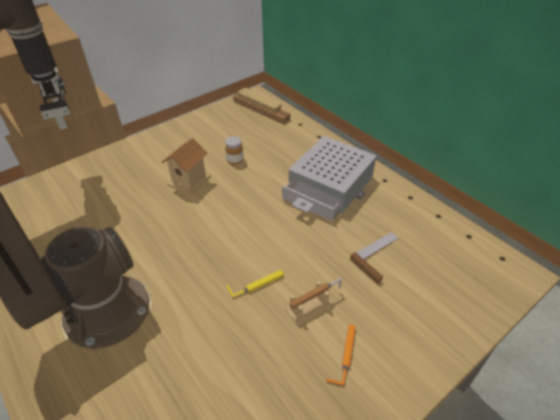

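View pics/top0.png

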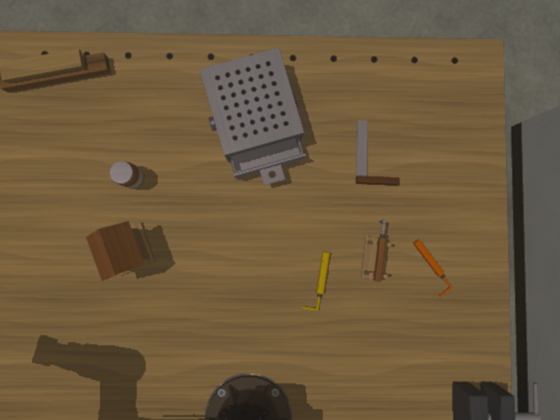

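View pics/wrist0.png

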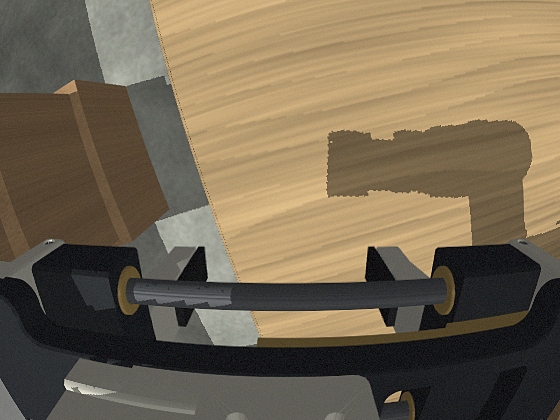

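Candidates for the hook in the top image: brown handle with steel rod in the cradle (380,255), yellow (323,275), orange (432,262). By the description it is the wooden and steel one in the cradle. I'll check that in a close crop.

```bash
cat > h.py <<'E'
import numpy as np, cv2
from plant import *
def ray(n,uv,m=None):
    m=m or camera_model(n); K=m["intrinsics"]; R=cv2.Rodrigues(np.array(m["rvec"],float))[0]; t=np.array(m["tvec"],float).ravel()
    x=(uv[0]-K[0,2])/K[0,0]; y=(uv[1]-K[1,2])/K[1,1]
    if n=="wrist":
        r=np.hypot(x,y); d=np.array([np.sin(r)*x/r,np.sin(r)*y/r,np.cos(r)]) if r>0 else np.array([0,0,1.])
    else: d=np.array([x,y,1.])
    return -R.T@t, R.T@(d/np.linalg.norm(d))
def onz(n,uv,z,m=None):
    c,d=ray(n,uv,m); return c+d*(z-c[2])/d[2]
def tri(obs):
    A=np.zeros((3,3));b=np.zeros(3)
    for n,uv,m in obs:
        c,d=ray(n,uv,m); P=np.eye(3)-np.outer(d,d); A+=P;b+=P@c
    return np.linalg.solve(A,b)
def proj(n,X,m=None):
    m=m or camera_model(n); K=m["intrinsics"]; R=cv2.Rodrigues(np.array(m["rvec"],float))[0]; p=R@np.array(X)+np.array(m["tvec"]).ravel()
    if n=="wrist":
        r=np.hypot(p[0],p[1]); th=np.arctan2(r,p[2]); q=p[:2]/r*th
    else: q=p[:2]/p[2]
    return q*K[0,0]+K[:2,2]
E
python3 - <<'E'
import cv2,numpy as np
a=cv2.imread("pics/top0.png");b=cv2.imread("pics/side0.png")
f=lambda i,x,y,w,h,s:cv2.resize(i[y:y+h,x:x+w],None,fx=s,fy=s,interpolation=cv2.INTER_CUBIC)
cv2.imwrite("pics/c1.png",np.hstack([f(a,340,205,66,90,6),f(b,275,265,80,90,5)[:540,:400] if 0 else cv2.resize(f(b,280,270,66,60,6),(396,540))]))
cv2.imwrite("pics/c2.png",np.hstack([f(a,195,40,130,150,4)]))
cv2.imwrite("pics/c3.png",np.hstack([f(b,270,130,120,95,6)]))
E
```

```text
(no output)
```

View pics/c1.png

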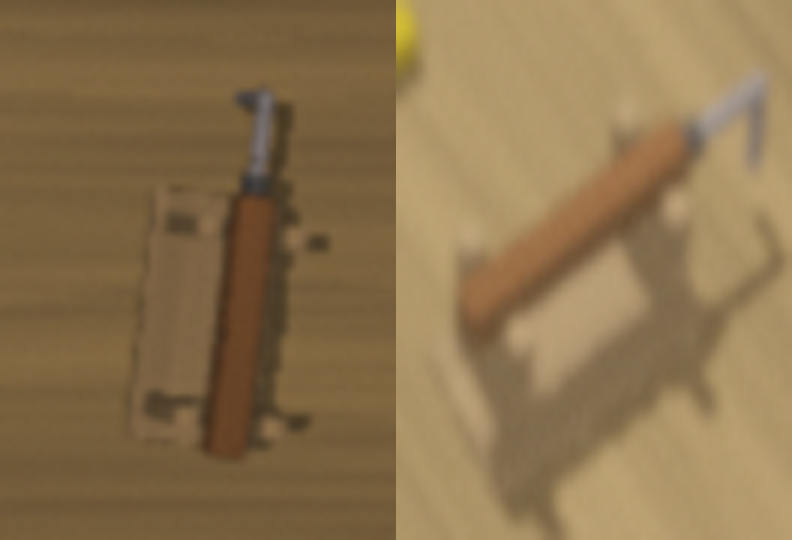

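View pics/c2.png

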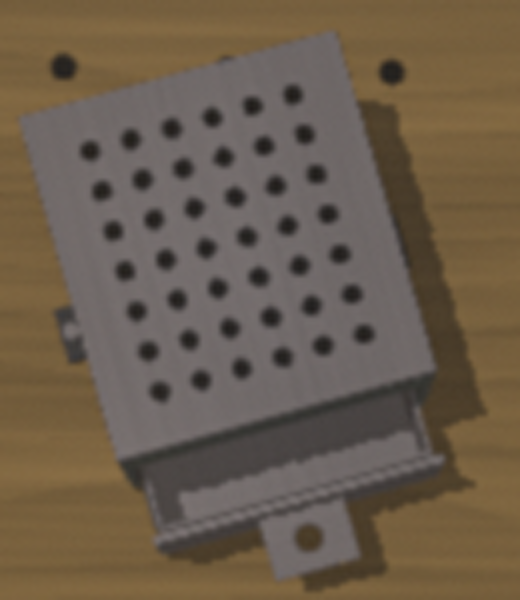

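View pics/c3.png

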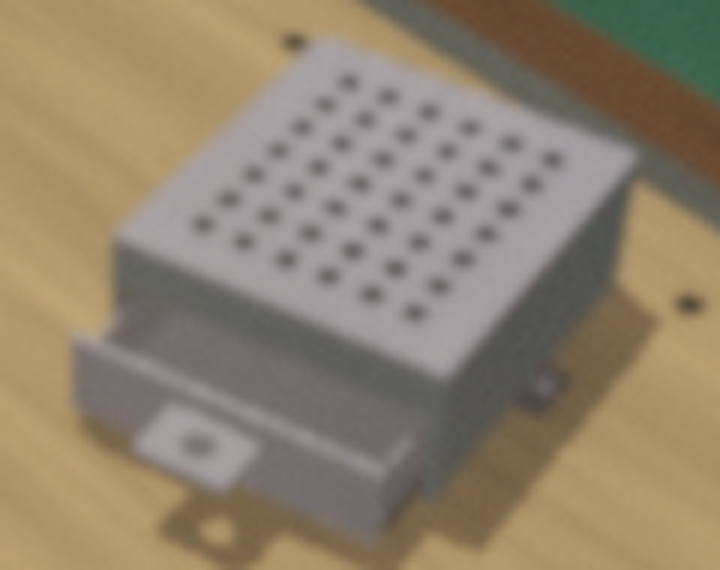

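The crops confirm the choice: the brown handle with grey steel rod in the cradle, bend at top px (384,221), tip down. The hole is at top px about (272,174) and side px about (303,204). Next I measure both.

```bash
python3 - <<'E'
from h import *
T=cv2.imread("pics/top0.png");S=cv2.imread("pics/side0.png")
mt=camera_model("top");ms=camera_model("side")
def blob(I,x,y,w,h,f,s=4):
    c=cv2.resize(I[y:y+h,x:x+w],None,fx=s,fy=s,interpolation=cv2.INTER_CUBIC)
    m=f(cv2.cvtColor(c,cv2.COLOR_BGR2HSV),c).astype(np.uint8)
    n,l,st,ce=cv2.connectedComponentsWithStats(m)
    k=1+np.argmax(st[1:,4]); pts=cv2.findContours((l==k).astype(np.uint8),0,cv2.CHAIN_APPROX_NONE)[0][0].reshape(-1,2)
    cv2.imwrite("pics/m.png",np.hstack([c,cv2.merge([(l==k).astype(np.uint8)*255]*3)]))
    g=lambda p:(np.array(p)+.5)/s-.5+[x,y]
    return g(ce[k]),g(cv2.boxPoints(cv2.minAreaRect(pts))),st[k,4]/s/s
for n,I,box in(("top",T,(365,230,30,57)),("side",S,(282,272,60,45))):
    hsv=cv2.cvtColor(I,cv2.COLOR_BGR2HSV)
    c,b,a=blob(I,*box,lambda h,i:(h[...,0]<13)&(h[...,1]>120)&(h[...,2]>40))
    print(n,c,b.round(1),a)
    # ends
    e=[(b[i]+b[(i+1)%4])/2 for i in range(4)]
    d=[np.linalg.norm(b[i]-b[(i+1)%4]) for i in range(4)]
    i=int(np.argmin(d)); E1,E2=onz(n,e[i],.07),onz(n,e[(i+2)%4],.07)
    print("ends",E1.round(4),E2.round(4),"len",np.linalg.norm(E1-E2),"wid",d[i],"mid c",onz(n,c,.07).round(4))
    cv2.imwrite(f"pics/m_{n}.png",cv2.imread("pics/m.png"))
ht=(272.2,174.5);hs=(303.2,204.2)
print("hole tri",tri([("top",ht,mt),("side",hs,ms)]),onz("top",ht,.05),onz("side",hs,.05))
# box top corners from crop c2
for p in((20,118),(336,32),(434,374),(128,461)):
    print("boxtop",onz("top",(p[0]/4+195-.4,p[1]/4+40-.4),.1).round(4))
print("bend side",onz("side",(280+755/6,270+80/9),.063), "bend top",onz("top",(340+263/6,205+92/6),.063))
E
```

```text
top [375.  279.2] [[374.5 278.8]
 [375.1 278.6]
 [375.5 279.6]
 [374.9 279.8]] 0.625
ends [ 0.3931 -0.3389  0.07  ] [ 0.3905 -0.3398  0.07  ] len 0.0027369244075250644 wid 0.6324549288842689 mid c [ 0.3918 -0.3394  0.07  ]Traceback (most recent call last):
  File "<stdin>", line 14, in <module>
  File "<stdin>", line 8, in blob
    return _wrapfunc(a, 'argmax', axis=axis, out=out, **kwds)
    return bound(*args, **kwds)
ValueError: attempt to get argmax of an empty sequence
```

View pics/m_top.png

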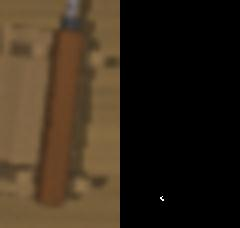

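Colour thresholds are off. I'll sample the handle's colour.

```bash
cat > blob.py <<'E'
from h import *
def blob(I,x,y,w,h,f,s=4):
    c=cv2.resize(I[y:y+h,x:x+w],None,fx=s,fy=s,interpolation=cv2.INTER_CUBIC)
    m=f(c.astype(float)).astype(np.uint8)
    n,l,st,ce=cv2.connectedComponentsWithStats(m)
    k=1+np.argmax(st[1:,4]); pts=cv2.findContours((l==k).astype(np.uint8),0,cv2.CHAIN_APPROX_NONE)[0][0].reshape(-1,2)
    cv2.imwrite("pics/m.png",np.hstack([c,cv2.merge([(l==k).astype(np.uint8)*255]*3)]))
    g=lambda p:(np.array(p)+.5)/s-.5+[x,y]
    return g(ce[k]),g(cv2.boxPoints(cv2.minAreaRect(pts))),st[k,4]/s/s
E
python3 - <<'E'
from blob import *
T=cv2.imread("pics/top0.png");S=cv2.imread("pics/side0.png")
print(T[250:262:4,374:390:2].tolist(),S[290:296:2,300:330:6].tolist())
mt=camera_model("top");ms=camera_model("side")
f=lambda c:((c[...,2]-c[...,1])>0.27*c[...,2])
g=lambda c:((c[...,2]-c[...,1])>0.27*c[...,2])
for n,I,box,ff in(("top",T,(365,230,30,57),f),("side",S,(286,272,56,45),g)):
    c,b,a=blob(I,*box,ff)
    e=[(b[i]+b[(i+1)%4])/2 for i in range(4)]
    d=[np.linalg.norm(b[i]-b[(i+1)%4]) for i in range(4)]
    i=int(np.argmin(d)); E1,E2=onz(n,e[i],.07),onz(n,e[(i+2)%4],.07)
    print(n,c,b.round(1).tolist(),a,"ends",E1.round(4),E2.round(4),"len",np.linalg.norm(E1-E2),"wid",d[i],"mid c",onz(n,c,.07).round(4))
    cv2.imwrite(f"pics/m_{n}.png",cv2.imread("pics/m.png"))
ht=(272.2,174.5);hs=(303.2,204.2)
print("hole tri",tri([("top",ht,mt),("side",hs,ms)]),onz("top",ht,.05),onz("side",hs,.05))
for p in((20,118),(336,32),(434,374),(128,461)):
    print("boxtop",onz("top",(p[0]/4+195-.4,p[1]/4+40-.4),.1).round(4))
print("bend side",onz("side",(280+755/6,270+80/9),.063), "bend top",onz("top",(340+263/6,205+92/6),.063))
E
```

```text
[[[68, 100, 126], [61, 90, 113], [33, 56, 83], [40, 70, 107], [39, 69, 107], [39, 63, 89], [41, 64, 80], [59, 93, 115]], [[68, 101, 126], [44, 70, 92], [34, 59, 90], [39, 69, 106], [40, 69, 104], [41, 62, 82], [42, 62, 78], [59, 94, 117]], [[68, 101, 127], [40, 59, 81], [34, 62, 98], [37, 68, 104], [37, 66, 102], [43, 64, 82], [39, 61, 77], [59, 95, 118]]] [[[111, 158, 183], [106, 152, 177], [84, 126, 164], [69, 109, 155], [61, 91, 121]], [[109, 155, 180], [95, 138, 168], [74, 115, 159], [59, 93, 130], [82, 117, 143]], [[104, 149, 176], [78, 118, 160], [67, 105, 147], [50, 79, 106], [88, 118, 142]]]
top [379.53771552 258.93470807] [[373.1, 280.5], [378.4, 236.6], [385.9, 237.5], [380.7, 281.4]] 319.0 ends [ 0.505  -0.3595  0.07  ] [ 0.3873 -0.3445  0.07  ] len 0.11867894504987547 wid 7.635697557878969 mid c [ 0.4461 -0.352   0.07  ]
side [309.12567866 295.00631999] [[289.9, 302.1], [325.2, 282.8], [328.2, 288.3], [292.9, 307.6]] 184.1875 ends [ 0.3857 -0.3539  0.07  ] [ 0.501  -0.3677  0.07  ] len 0.11611489274067814 wid 6.264968174269445 mid c [ 0.4429 -0.3604  0.07  ]
hole tri [ 0.67833386 -0.06318123  0.04623747] [ 0.67531303 -0.06142132  0.05      ] [ 0.67832688 -0.06749377  0.05      ]
boxtop [0.9475 0.1338 0.1   ]
boxtop [ 1.0093 -0.0757  0.1   ]
boxtop [ 0.7788 -0.142   0.1   ]
boxtop [0.7186 0.0594 0.1   ]
bend side [ 0.69195229 -0.4882891   0.063     ] bend top [ 0.55047095 -0.36654013  0.063     ]
```

```bash
python3 -c "
import cv2,numpy as np
a=cv2.imread('pics/m_top.png');b=cv2.imread('pics/m_side.png')
h=max(a.shape[0],b.shape[0]);p=lambda i:cv2.copyMakeBorder(i,0,h-i.shape[0],0,0,0)
cv2.imwrite('pics/m2.png',np.hstack([p(a),p(b)])[:, :800])"
```

```text
(no output)
```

View pics/m2.png

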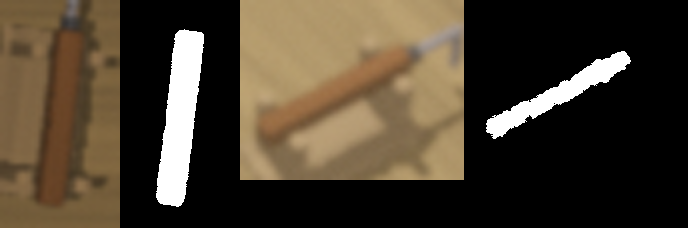

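```bash
cat >> h.py <<'E'
from scipy.spatial.transform import Rotation as Ro
def rot(s): return Ro.from_euler('xyz',s['eef_rot'],degrees=True).as_matrix()
def go(target,hookyaw=None):
    "print units along tool axes, and turn units so tool y (either sense) is across the hook yaw"
    s=get_state();R=rot(s)
    d=R.T@(np.array(target)-s['tcp_pos'])/.02
    ya=np.degrees(np.arctan2(R[1,1],R[0,1]))
    print("t %.2f tcp %s F %s M %s w %.4f"%(s['time_s'],s['tcp_pos'].round(4),s['contact_force'].round(2),s['moment'].round(2),s['gripper_width']))
    print("units",d.round(2),"tool y yaw %.2f"%ya,"toolx",R[:,0].round(3),"z yaw %.2f"%np.degrees(np.arctan2(R[1,2],R[0,2])))
    if hookyaw is not None:
        for k in (90,-90):
            t=-(((hookyaw+k-ya)+180)%360-180); print("turn deg",round(t,2),"units",round(t/6,3),"j6 %.1f"%s['joints'][5])
E
python3 - <<'E'
from h import *
go([.451,-.353,.246],-7.3)
go([.5,.3,.246]); print(rot(get_state()).round(2))
print(onz("top",(115,250),.16),onz("top",(125,172),.09),onz("top",(252,400),0))
E
```

```text
t 0.15 tcp [0.1844 0.649  0.2449] F [0.39 0.4  0.07] M [ 0.    0.01 -0.05] w 0.0876
units [  0.    44.55 -26.52] tool y yaw -105.86 toolx [-0.    -0.001 -1.   ] z yaw 164.14
turn deg 171.44 units 28.573 j6 -16.5
turn deg -8.56 units -1.427 j6 -16.5
t 0.15 tcp [0.1844 0.649  0.2449] F [0.39 0.4  0.07] M [ 0.    0.01 -0.05] w 0.0876
units [ -0.04  12.47 -19.95] tool y yaw -105.86 toolx [-0.    -0.001 -1.   ] z yaw 164.14
[[-0.   -0.27 -0.96]
 [-0.   -0.96  0.27]
 [-1.    0.   -0.  ]]
[0.47055275 0.32025622 0.16      ] [0.67221906 0.32712092 0.09      ] [ 0.04514535 -0.00957117  0.        ]
```

step_arm --steps '[[[0,0,0],1],[[0,0,0],1],[[0,0,0],1],[[0,0,0],1],[[0,0,0],1],[[0,0,0],1],[[0,0,0],1],[[0,0,0],1],[[0,0,0],1],[[0,0,0],1],[[0,0,0],1],[[0,0,0],1],[[0,0,0],1],[[0,0,0],1],[[0,0,0],1],[[0,0,0],1],[[0,0,0],1],[[0,0,0],1],[[0,0,0],1],[[0,0,0],1]]'

```text
time_s: 1.82
tcp_pos: [0.1844, 0.6491, 0.2452]
eef_rot: [-144.5, 90.0, -100.7]
contact_force: [0.3, -0.3, -1.0]
gripper_width: 0.0878
```

step_arm --steps '[[[0,0,0],1],[[0,0,0],1],[[0,0,0],1],[[0,0,0],1],[[0,0,0],1],[[0,0,0],1],[[0,0,0],1],[[0,0,0],1],[[0,0,0],0.57],[[0,0,0],0],[[0,0,0],0]]'

```text
time_s: 2.73
tcp_pos: [0.2376, 0.6432, 0.2406]
eef_rot: [175.5, 85.2, 173.7]
contact_force: [-0.7, 0.2, -0.1]
gripper_width: 0.0875
```

```bash
python3 - <<'E'
from h import *
go([.52,.2,.246],-7.3)
go([.451,-.353,.246])
E
```

```text
t 2.73 tcp [0.2376 0.6432 0.2406] F [-0.72  0.2  -0.08] M [ 0.01 -0.44 -0.01] w 0.0875
units [ -1.65 -21.7   14.73] tool y yaw 88.18 toolx [-0.083  0.009 -0.997] z yaw -1.79
turn deg 5.48 units 0.913 j6 -173.6
turn deg -174.52 units -29.087 j6 -173.6
t 2.73 tcp [0.2376 0.6432 0.2406] F [-0.72  0.2  -0.08] M [ 0.01 -0.44 -0.01] w 0.0875
units [ -1.61 -49.44  12.16] tool y yaw 88.18 toolx [-0.083  0.009 -0.997] z yaw -1.79
```

I got the j6 sense wrong: the turn ran that joint up against its limit (-173.6, still inside the range). I'm turning back a little first, and moving the base towards the goal will relieve it.

step_arm --steps '[[[0,0,0],-1],[[0,0,0],-1],[[0,0,0],-1],[[0,0,0],-1],[[0,0,0],0],[[0,0,0],0]]'

```text
time_s: 3.23
tcp_pos: [0.2357, 0.6437, 0.2411]
eef_rot: [151.1, 85.2, 173.3]
contact_force: [-0.4, -0.4, -0.1]
gripper_width: 0.0876
```

```bash
python3 - <<'E'
from h import *
go([.52,.2,.246],-7.3); print(get_state()['joints'])
E
```

```text
t 3.23 tcp [0.2357 0.6437 0.2411] F [-0.35 -0.36 -0.11] M [-0.02 -0.38  0.02] w 0.0876
units [ -1.63 -25.87   4.72] tool y yaw 112.10 toolx [-0.083  0.01  -0.997] z yaw 22.27
turn deg 29.4 units 4.9 j6 -149.8
turn deg -150.6 units -25.1 j6 -149.8
[  83.48412456   22.41164564    4.82955988   -5.01322457  -72.46755252
 -149.78551933]
```

step_arm --steps '[[[0,-1,0.2],0],[[0,-1,0.2],0],[[0,-1,0.2],0],[[0,-1,0.2],0],[[0,-1,0.2],0],[[0,-1,0.2],0],[[0,-1,0.2],0],[[0,-1,0.2],0],[[0,-1,0.2],0],[[0,-1,0.2],0],[[0,-1,0.2],0],[[0,-1,0.2],0],[[0,-1,0.2],0],[[0,-1,0.2],0],[[0,-1,0.2],0],[[0,-1,0.2],0],[[0,-1,0.2],0],[[0,-1,0.2],0],[[0,-1,0.2],0],[[0,-1,0.2],0]]'

```text
time_s: 4.9
tcp_pos: [0.4619, 0.3025, 0.2192]
eef_rot: [150.8, 85.2, 173.0]
contact_force: [-0.0, 0.2, 0.2]
gripper_width: 0.0877
```

```bash
python3 - <<'E'
from h import *
go([.451,-.353,.246],-7.3); print(get_state()['joints'])
E
```

```text
t 4.90 tcp [0.4619 0.3025 0.2192] F [-0.04  0.16  0.16] M [ 0.05 -0.43 -0.03] w 0.0877
units [ -1.62 -30.08 -12.99] tool y yaw 112.11 toolx [-0.083  0.01  -0.997] z yaw 22.28
turn deg 29.41 units 4.902 j6 -116.8
turn deg -150.59 units -25.098 j6 -116.8
[  50.7128063    12.34946352  -12.68998743   -4.36713656  -67.57098936
 -116.75913361]
```

step_arm --steps '[[[-0.3,0,0],1],[[-0.3,0,0],1],[[-0.3,0,0],1],[[-0.3,0,0],1],[[-0.2,0,0],0.9],[[0,-1,0],0],[[0,-1,0],0],[[0,-1,0],0],[[0,-1,0],0],[[0,-1,0],0],[[0,-1,0],0],[[0,-1,0],0],[[0,-1,0],0],[[0,-1,0],0],[[0,-1,0],0],[[0,-1,0],0],[[0,-1,0],0],[[0,-1,0],0],[[0,-1,0],0],[[0,-1,0],0]]'

```text
time_s: 6.57
tcp_pos: [0.4254, 0.0038, 0.2472]
eef_rot: [-179.9, 85.2, 173.0]
contact_force: [0.2, -0.5, -0.3]
gripper_width: 0.0878
```

```bash
python3 - <<'E'
from h import *
go([.451,-.353,.246],-7.3); print(get_state()['joints'])
E
```

```text
t 6.57 tcp [0.4254 0.0038 0.2472] F [ 0.21 -0.53 -0.33] M [ 0.07 -0.5   0.03] w 0.0878
units [ -0.23 -17.54   3.48] tool y yaw 82.86 toolx [-0.083  0.01  -0.997] z yaw -7.14
turn deg 0.16 units 0.026 j6 -121.1
turn deg -179.84 units -29.974 j6 -121.1
[  24.91582454   -0.73871779  -24.54580139   -2.67821585  -70.26307078
 -121.06535822]
```

step_arm --steps '[[[0,-1,0.2],0],[[0,-1,0.2],0],[[0,-1,0.2],0],[[0,-1,0.2],0],[[0,-1,0.2],0],[[0,-1,0.2],0],[[0,-1,0.2],0],[[0,-1,0.2],0],[[0,-1,0.2],0],[[0,-1,0.2],0],[[0,-1,0.2],0],[[0,-1,0.2],0],[[0,-1,0.2],0],[[0,-1,0.2],0],[[0,-1,0.2],0],[[0,-1,0.2],0],[[0,-1,0.2],0],[[0,-0.5,0.1],0],[[0,0,0],0],[[0,0,0],0]]'

```text
time_s: 8.23
tcp_pos: [0.4513, -0.3504, 0.2412]
eef_rot: [-179.9, 85.2, 172.8]
contact_force: [-0.0, 0.1, 0.0]
gripper_width: 0.0873
```

```bash
python3 - <<'E'
from h import *
go([.451,-.353,.246],-7.3); print(get_state()['joints'])
np.savez('w1.npz',**camera_model('wrist'))
cv2.imwrite("pics/w1.png",capture("wrist"))
E
```

```text
t 8.23 tcp [ 0.4513 -0.3504  0.2412] F [-0.01  0.11  0.01] M [ 0.04 -0.49 -0.08] w 0.0873
units [-0.24 -0.13 -0.02] tool y yaw 82.79 toolx [-0.083  0.01  -0.996] z yaw -7.21
turn deg 0.09 units 0.014 j6 -79.9
turn deg -179.91 units -29.986 j6 -79.9
[-17.62741402  13.52736542 -10.34058501   0.9271522  -70.87864459
 -79.92640624]
```

View pics/w1.png

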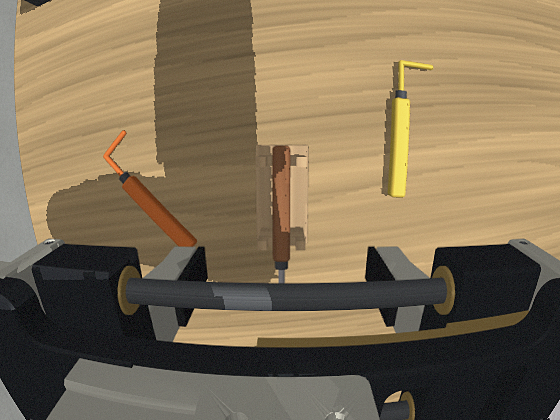

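The wrist view shows the hook in the cradle: back end of the handle at px (282,146), front end at (281,262), rod beyond it. The yellow hook is at (398,140) and the orange one at (160,210).

```bash
python3 - <<'E'
from blob import *
m={k:v for k,v in np.load('w1.npz').items()}
I=cv2.imread('pics/w1.png')
cv2.imwrite('pics/w1c.png',cv2.resize(I[135:290,245:325],None,fx=5,fy=5,interpolation=cv2.INTER_CUBIC)[:600*2:1][:, :400][:775:][:600])
c,b,a=blob(I,255,138,60,130,lambda c:(c[...,2]-c[...,1])>.29*c[...,2],s=2)
print(c,b.round(1),a)
cv2.imwrite('pics/w1m.png',cv2.imread('pics/m.png'))
for uv in((282,146),(281.5,262)): print(onz('wrist',uv,.07,m).round(4))
print(proj('wrist',[.451,-.353,.07],m),proj('wrist',get_state()['tcp_pos'],m))
o=np.array([.451,-.353,.07]);u=np.array([np.cos(np.radians(-7.3)),np.sin(np.radians(-7.3)),0])
print(proj('wrist',o-.065*u,m),proj('wrist',o+.055*u,m))
E
```

```text
[281.03726396 202.57469533] [[271.6 260.7]
 [272.5 145.6]
 [289.9 145.8]
 [289.  260.8]] 1866.75
[ 0.3892 -0.3478  0.07  ]
[ 0.5062 -0.3636  0.07  ]
[284.81324513 208.8775361 ] [289.75300975 279.58622453]
[284.77543521 142.90321816] [284.86314743 260.99566676]
```

View pics/w1c.png

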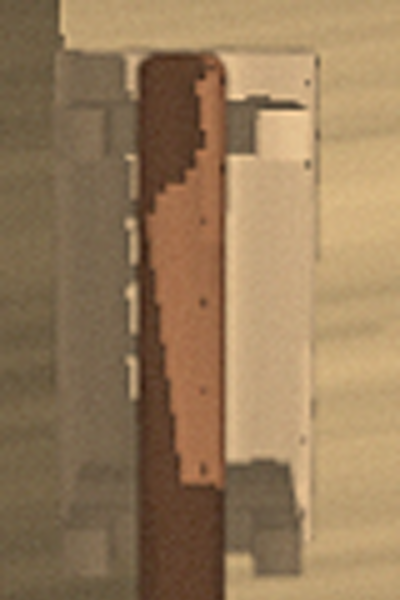

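View pics/w1m.png

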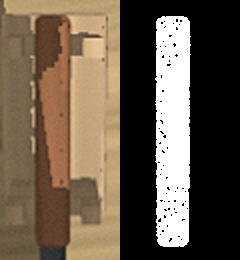

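```bash
python3 - <<'E'
from h import *
go([.4515,-.3548,.060],-7.3)
E
```

```text
t 8.28 tcp [ 0.4516 -0.3499  0.2414] F [ 0.31  0.48 -0.5 ] M [ 0.04 -0.44 -0.  ] w 0.0877
units [ 9.04 -0.24  0.78] tool y yaw 82.84 toolx [-0.083  0.01  -0.996] z yaw -7.16
turn deg 0.14 units 0.023 j6 -79.9
turn deg -179.86 units -29.977 j6 -79.9
```

step_arm --steps '[[[0,-0.24,0.78],0],[[1,0,0],0],[[1,0,0],0],[[1,0,0],0],[[1,0,0],0],[[1,0,0],0],[[0.5,0,0],0],[[0.5,0,0],0],[[0,0,0],0],[[0,0,0],0]]'

```text
time_s: 9.12
tcp_pos: [0.4576, -0.3553, 0.121]
eef_rot: [-179.5, 85.2, 173.4]
contact_force: [0.1, -0.5, 0.2]
gripper_width: 0.0875
```

```bash
python3 - <<'E'
from h import *
go([.4515,-.3548,.060],-7.3)
np.savez('w2.npz',**camera_model('wrist'))
cv2.imwrite("pics/w2.png",capture("wrist"))
E
```

```text
t 9.12 tcp [ 0.4576 -0.3553  0.121 ] F [ 0.05 -0.46  0.18] M [-0.06 -0.49  0.06] w 0.0875
units [ 3.06 -0.01 -0.05] tool y yaw 82.93 toolx [-0.083  0.01  -0.997] z yaw -7.08
turn deg 0.23 units 0.038 j6 -79.9
turn deg -179.77 units -29.962 j6 -79.9
```

View pics/w2.png

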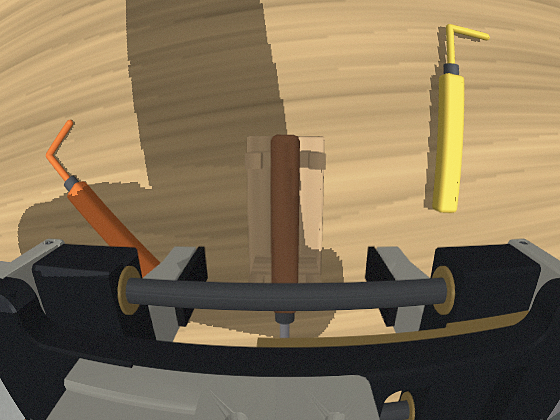

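The handle is centred between the jaws (286 px). Going down and gripping.

step_arm --steps '[[[0.8,0,0],0],[[0.8,0,0],0],[[0.8,0,0],0],[[0.6,0,0],0],[[0,0,0],0],[[0,0,0],0]]'

```text
time_s: 9.67
tcp_pos: [0.4528, -0.3551, 0.0614]
eef_rot: [-179.5, 85.2, 173.4]
contact_force: [0.0, 0.4, 0.9]
gripper_width: 0.0875
```

step_arm --steps '[[[0,0,0],0],[[0,0,0],0],[[0,0,0],0],[[0,0,0],0],[[0,0,0],0],[[0,0,0],0],[[0,0,0],0],[[0,0,0],0],[[0,0,0],0],[[0,0,0],0]]' --fingers 1 --grip_force 55

```text
time_s: 10.5
tcp_pos: [0.4524, -0.3549, 0.0607]
eef_rot: [-179.7, 85.2, 173.2]
contact_force: [-0.1, -0.7, 0.3]
gripper_width: 0.0264
```

```bash
python3 - <<'E'
from h import *
go([.4515,-.3548,.060],-7.3)
E
```

```text
t 10.50 tcp [ 0.4524 -0.3549  0.0607] F [-0.14 -0.73  0.27] M [-0.03 -0.49 -0.03] w 0.0264
units [ 0.04 -0.   -0.04] tool y yaw 82.89 toolx [-0.083  0.01  -0.997] z yaw -7.11
turn deg 0.19 units 0.032 j6 -79.9
turn deg -179.81 units -29.968 j6 -79.9
```

step_arm --steps '[[[0,0,0],0],[[0,0,0],0],[[0,0,0],0],[[0,0,0],0],[[0,0,0],0]]'

```text
time_s: 10.92
tcp_pos: [0.4524, -0.3549, 0.0607]
eef_rot: [-179.7, 85.2, 173.2]
contact_force: [0.1, -0.0, -0.5]
gripper_width: 0.0174
```

step_arm --steps '[[[-0.2,0,0],0],[[-0.4,0,0],0],[[-0.8,0,0],0],[[-1,0,0],0],[[-1,0,0],0],[[-1,0,0],0],[[-0.8,0,0],0],[[0,0,0],0],[[0,0,0],0]]'

```text
time_s: 11.67
tcp_pos: [0.4616, -0.356, 0.1658]
eef_rot: [-179.4, 85.4, 173.5]
contact_force: [0.1, 0.6, -2.5]
gripper_width: 0.0178
```

```bash
python3 - <<'E'
from h import *
go([.4515,-.3548,.060],16.7)
np.savez('w3.npz',**camera_model('wrist'))
cv2.imwrite("pics/w3.png",capture("wrist"))
cv2.imwrite("pics/s3.png",capture("side"))
s=cv2.imread("pics/s3.png")
cv2.imwrite("pics/s3c.png",cv2.resize(s[200:350,240:400],None,fx=4,fy=4))
E
```

```text
t 11.67 tcp [ 0.4616 -0.356   0.1658] F [ 0.13  0.58 -2.46] M [ 0.07 -0.43 -0.02] w 0.0178
units [ 5.31  0.   -0.08] tool y yaw 82.89 toolx [-0.08   0.009 -0.997] z yaw -7.11
turn deg -23.81 units -3.968 j6 -79.8
turn deg 156.19 units 26.032 j6 -79.8
```

View pics/w3.png

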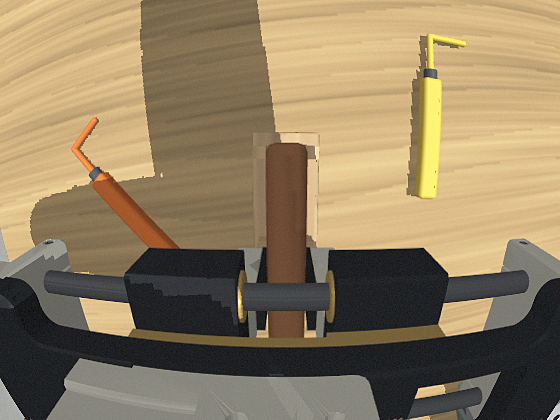

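View pics/s3c.png

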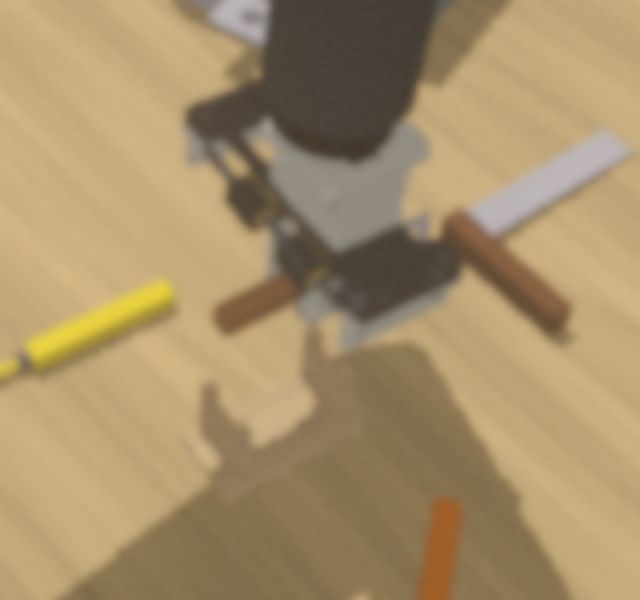

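```bash
cat >> h.py <<'E'
_Rg=Ro.from_euler('xyz',[-179.7,85.2,173.2],degrees=True).as_matrix()
_a=np.radians(-7.2); _hx=np.array([np.cos(_a),np.sin(_a),0])
TIP=_Rg.T@(np.array([-.0005,0,-.0007])+.1*_hx+np.array([0,0,-.0435]))
HX=_Rg.T@_hx
def tip(s=None):
    s=s or get_state(); return s['tcp_pos']+rot(s)@TIP
def tipgo(target):
    s=get_state();t=tip(s);d=rot(s).T@(np.array(target)-t)/.02
    hx=rot(s)@HX
    print("tip",t.round(4),"units to target",d.round(2),"hx yaw %.1f pitch up %.1f"%(np.degrees(np.arctan2(hx[1],hx[0])),np.degrees(np.arcsin(hx[2]))))
E
python3 - <<'E'
from h import *
g=lambda p:onz("top",((p[0]+.5)/4+195-.5,(p[1]+.5)/4+40-.5),.1)
T=cv2.imread("pics/top0.png")
c=cv2.resize(T[40:190,195:325],None,fx=4,fy=4,interpolation=cv2.INTER_CUBIC)
p={}
gray=cv2.cvtColor(c,cv2.COLOR_BGR2GRAY)
n,l,st,ce=cv2.connectedComponentsWithStats((gray<55).astype(np.uint8))
P=[ce[k] for k in range(1,n) if 100<st[k,4]<700 and 80<ce[k][0]<375 and 85<ce[k][1]<400]
print(len(P))
W=np.array([g(q)[:2] for q in P]); 
def near(q): return W[np.argmin([np.hypot(*(np.array(q)-x)) for x in P])]
for a,b in(((161,391),(90,150)),((364,334),(292,94)),((364,334),(161,391)),((292,94),(90,150))):
    v=near(b)-near(a); print(np.degrees(np.arctan2(v[1],v[0])).round(2),np.linalg.norm(v).round(4))
print(W.mean(0))
# hole by blob
n,l,st,ce=cv2.connectedComponentsWithStats(((gray<75)&(np.hypot(*(np.mgrid[:600,:520]-np.array([538,309])[:,None,None]))<25)).astype(np.uint8))
for k in range(1,n):print(st[k],ce[k], onz("top",(ce[k]+.5)/4-.5+[195,40],.05))
tipgo([.676,-.063,.09])
E
```

```text
42
16.71 0.1683
16.67 0.1682
106.64 0.1402
106.61 0.1403
[ 0.86548333 -0.00392239]
[296 526  26  24 496] [308.5625     537.51209677] [ 0.67668233 -0.06021256  0.05      ]
tip [ 0.5592 -0.3681  0.1197] units to target [ 1.15 15.86  4.02] hx yaw -7.2 pitch up -0.0
```

step_arm --steps '[[[0,0.5,0],-1],[[0,0.5,0],-1],[[0,0.5,0],-1],[[0,0.5,0],-0.97],[[0,1,0],0],[[0,1,0],0],[[0,1,0],0],[[0,1,0],0],[[0,1,0],0],[[0,1,0],0],[[0,1,0],0],[[0,0,0],0],[[0,0,0],0]]'

```text
time_s: 12.85
tcp_pos: [0.4191, -0.1814, 0.1691]
eef_rot: [156.5, 85.2, 173.3]
contact_force: [0.1, 0.7, -1.0]
gripper_width: 0.0175
```

```bash
python3 - <<'E'
from h import *
go([.5,-.1,.12],16.65)
tipgo([.6763,-.0615,.075])
E
```

```text
t 12.85 tcp [ 0.4191 -0.1814  0.1691] F [ 0.09  0.66 -0.96] M [ 0.02 -0.51 -0.02] w 0.0175
units [2.15 2.65 5.23] tool y yaw 106.73 toolx [-0.084  0.01  -0.996] z yaw 16.88
turn deg 0.08 units 0.014 j6 -73.7
turn deg -179.92 units -29.986 j6 -73.7
tip [ 0.5143 -0.1515  0.1256] units to target [1.89 1.89 9.23] hx yaw 16.6 pitch up 0.4
```

step_arm --steps '[[[0,0.4,1],0],[[0,0.4,1],0],[[0,0.4,1],0],[[0,0.4,1],0],[[0.2,0.3,1],0],[[0.2,0,1],0],[[0.2,0,1],0],[[0.2,0,1],0],[[0.2,0,0.8],0],[[0.2,0,0.4],0],[[0,0,0],0],[[0,0,0],0],[[0,0,0],0]]'

```text
time_s: 13.93
tcp_pos: [0.5816, -0.0931, 0.1326]
eef_rot: [156.6, 85.2, 173.3]
contact_force: [0.4, 0.2, -1.2]
gripper_width: 0.0176
```

```bash
python3 - <<'E'
from h import *
go([.5,-.1,.12],16.65)
tipgo([.6763,-.0615,.075])
f=lambda i,x,y,w,h,s:cv2.resize(i[y:y+h,x:x+w],None,fx=s,fy=s,interpolation=cv2.INTER_CUBIC)
t=capture("top");s=capture("side")
cv2.imwrite("pics/t4.png",t);cv2.imwrite("pics/s4.png",s)
cv2.imwrite("pics/c4.png",np.hstack([f(t,235,140,66,66,6),f(s,270,160,66,66,6)]))
X=tip();print(proj("top",X),proj("side",X))
E
```

```text
t 13.93 tcp [ 0.5816 -0.0931  0.1326] F [ 0.4   0.18 -1.25] M [ 0.05 -0.4  -0.02] w 0.0176
units [ 0.97  0.81 -3.95] tool y yaw 106.60 toolx [-0.084  0.01  -0.996] z yaw 16.75
turn deg -0.05 units -0.008 j6 -81.6
turn deg 179.95 units 29.992 j6 -81.6
tip [ 0.6769 -0.0634  0.0891] units to target [0.7  0.08 0.05] hx yaw 16.5 pitch up 0.3
[273.04463815 171.54867224] [302.43086489 194.88178846]
```

View pics/c4.png

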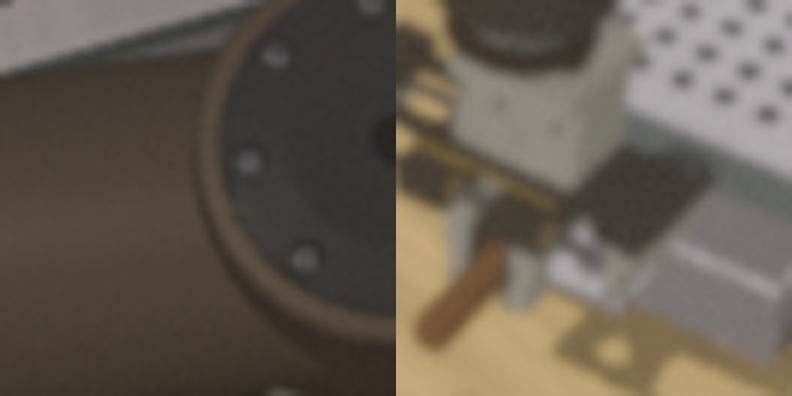

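Neither fixed camera sees the tip past the gripper. The estimates agree to within about 3 mm, against 6.5 mm of clearance, so I'll go down slowly and watch the force.

step_arm --steps '[[[0.4,0,0.03],0],[[0.4,0,0.03],0],[[0.4,0,0.04],0],[[0.3,0,0.03],0],[[0.15,0,0],0],[[0,0,0],0],[[0,0,0],0]]'

```text
time_s: 14.62
tcp_pos: [0.5822, -0.0914, 0.0995]
eef_rot: [156.7, 85.2, 173.4]
contact_force: [-0.4, -0.0, -0.5]
gripper_width: 0.0175
```

```bash
python3 - <<'E'
from h import *
go([.5,-.1,.12],16.65)
tipgo([.677,-.063,.02])
E
```

```text
t 14.62 tcp [ 0.5822 -0.0914  0.0995] F [-0.39 -0.01 -0.51] M [ 0.04 -0.46 -0.03] w 0.0175
units [-0.68  0.8  -4.12] tool y yaw 106.65 toolx [-0.084  0.01  -0.996] z yaw 16.79
turn deg -0.0 units -0.001 j6 -81.5
turn deg 180.0 units 29.999 j6 -81.5
tip [ 0.6774 -0.0617  0.0559] units to target [ 1.79 -0.12  0.1 ] hx yaw 16.5 pitch up 0.4
```

step_arm --steps '[[[0,-0.08,0],0],[[0.1,0,0.01],0],[[0.1,0,0.01],0],[[0.1,0,0.01],0],[[0.08,0,0],0],[[0,0,0],0]]'

```text
time_s: 15.12
tcp_pos: [0.5823, -0.0927, 0.0916]
eef_rot: [156.5, 85.2, 173.2]
contact_force: [0.5, 0.1, -1.7]
gripper_width: 0.0177
```

step_arm --steps '[[[0.07,0,0],0],[[0.07,0,0.01],0],[[0,0,0],0]]'

```text
time_s: 15.37
tcp_pos: [0.5825, -0.0926, 0.089]
eef_rot: [156.5, 85.2, 173.2]
contact_force: [-0.7, -0.0, -1.3]
gripper_width: 0.0178
```

```bash
python3 - <<'E'
from h import *
go([.5,-.1,.12],16.65)
tipgo([.677,-.063,.02])
E
```

```text
t 15.37 tcp [ 0.5825 -0.0926  0.089 ] F [-0.66 -0.04 -1.27] M [-0.02 -0.37  0.  ] w 0.0178
units [-1.21  0.88 -4.16] tool y yaw 106.64 toolx [-0.083  0.01  -0.996] z yaw 16.78
turn deg -0.01 units -0.002 j6 -81.4
turn deg 179.99 units 29.998 j6 -81.4
tip [ 0.6777 -0.0628  0.0455] units to target [ 1.27 -0.04  0.06] hx yaw 16.5 pitch up 0.4
```

step_arm --steps '[[[0.1,0,0.01],0],[[0.1,0,0.01],0],[[0.1,0,0],0],[[0,0,0],0]]'

```text
time_s: 15.7
tcp_pos: [0.5821, -0.0925, 0.0827]
eef_rot: [156.5, 85.2, 173.2]
contact_force: [-0.5, -0.2, -1.4]
gripper_width: 0.0174
```

step_arm --steps '[[[0.2,0,0.01],0],[[0.2,0,0.01],0],[[0.2,0,0.01],0],[[0.2,0,0],0],[[0.1,0,0],0],[[0,0,0],0],[[0,0,0],0]]'

```text
time_s: 16.28
tcp_pos: [0.5815, -0.0921, 0.0651]
eef_rot: [156.6, 85.2, 173.3]
contact_force: [-0.6, -0.6, -1.2]
gripper_width: 0.0175
```

```bash
python3 - <<'E'
from h import *
go([.5,-.1,.12],16.65)
s=tip(); u=np.array([np.cos(np.radians(16.65)),np.sin(np.radians(16.65)),0])
tipgo(s-.05*u)
f=lambda i,x,y,w,h,s:cv2.resize(i[y:y+h,x:x+w],None,fx=s,fy=s,interpolation=cv2.INTER_CUBIC)
s=capture("side");cv2.imwrite("pics/s5.png",s)
cv2.imwrite("pics/c5.png",f(s,260,140,100,80,6))
E
```

```text
t 16.28 tcp [ 0.5815 -0.0921  0.0651] F [-0.64 -0.61 -1.22] M [ 0.01 -0.49 -0.03] w 0.0175
units [-2.4   0.88 -4.21] tool y yaw 106.64 toolx [-0.083  0.01  -0.996] z yaw 16.79
turn deg -0.01 units -0.001 j6 -81.3
turn deg 179.99 units 29.999 j6 -81.3
tip [ 0.6767 -0.0624  0.0216] units to target [ 0.19 -0.   -2.49] hx yaw 16.5 pitch up 0.4
```

View pics/c5.png

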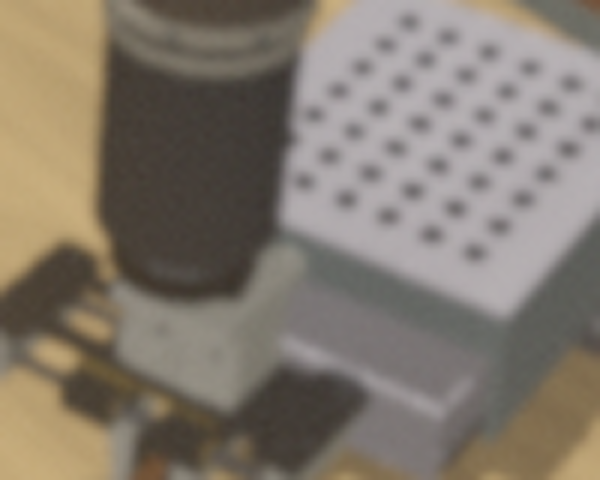

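step_arm --steps '[[[0,0,-0.05],0],[[0.01,0,-0.1],0],[[0.01,0,-0.1],0],[[0.01,0,-0.1],0],[[0.01,0,-0.1],0],[[0,0,-0.1],0]]'

```text
time_s: 16.83
tcp_pos: [0.5714, -0.0952, 0.0655]
eef_rot: [156.2, 85.3, 172.9]
contact_force: [3.0, 1.1, -2.7]
gripper_width: 0.0175
```

step_arm --steps '[[[0.01,0,-0.1],0],[[0.01,0,-0.1],0],[[0.01,0,-0.1],0],[[0.01,0,-0.1],0],[[0,0,-0.1],0],[[0.01,0,-0.1],0]]'

```text
time_s: 17.33
tcp_pos: [0.5593, -0.0987, 0.0654]
eef_rot: [156.4, 85.2, 173.2]
contact_force: [2.9, 1.2, -0.6]
gripper_width: 0.0176
```

```bash
cat >> h.py <<'E'
U=np.array([np.cos(np.radians(16.65)),np.sin(np.radians(16.65)),0])
T0=np.array([.6767,-.0624,.0216])
def st():
    s=get_state();t=tip(s)-T0
    print("t %.2f out %.1f mm lat %.1f tipz %.1f Fx(out-pull) %.1f Flat %.1f Fz %.1f w %.4f"%(s['time_s'],-t@U*1e3,(t@np.array([-U[1],U[0],0]))*1e3,tip(s)[2]*1e3,s['contact_force']@U,s['contact_force']@np.array([-U[1],U[0],0]),s['contact_force'][2],s['gripper_width']),s['moment'].round(2))
E
python3 -c "
from h import *
st()"
```

```text
t 17.33 out 23.0 mm lat 0.0 tipz 21.9 Fx(out-pull) 3.2 Flat 0.4 Fz -0.6 w 0.0176 [ 0.41 -1.48 -0.06]
```

The hook is engaged: 3 N of drag as the tray slides.

step_arm --steps '[[[0.01,0,-0.1],0],[[0.01,0,-0.1],0],[[0.01,0,-0.1],0],[[0.01,0,-0.1],0],[[0,0,-0.1],0],[[0.01,0,-0.1],0],[[0.01,0,-0.1],0],[[0.01,0,-0.1],0],[[0.01,0,-0.1],0],[[0,0,-0.1],0],[[0,0,-0.05],0]]'

```text
time_s: 18.25
tcp_pos: [0.5388, -0.1048, 0.0652]
eef_rot: [156.5, 85.2, 173.2]
contact_force: [3.3, 0.6, -0.6]
gripper_width: 0.0174
```

step_arm --steps '[[[0,0,-0.05],0],[[0,0,-0.05],0],[[0.01,0,-0.05],0],[[0,0,-0.05],0]]'

```text
time_s: 18.58
tcp_pos: [0.5353, -0.1059, 0.0653]
eef_rot: [156.5, 85.2, 173.2]
contact_force: [3.2, 0.9, -1.5]
gripper_width: 0.0176
```

step_arm --steps '[[[0,0,-0.05],0],[[0.01,0,-0.05],0],[[0,0,-0.05],0]]'

```text
time_s: 18.83
tcp_pos: [0.5324, -0.1068, 0.0654]
eef_rot: [156.5, 85.2, 173.2]
contact_force: [3.5, 0.9, -0.4]
gripper_width: 0.0176
```

```bash
python3 -c "
from h import *
st()"
```

```text
t 18.83 out 51.1 mm lat 0.0 tipz 21.9 Fx(out-pull) 3.6 Flat -0.2 Fz -0.4 w 0.0176 [ 0.35 -1.48 -0.04]
```

step_arm --steps '[[[0,0,-0.02],0],[[0,0,-0.02],0],[[0,0,-0.02],0]]'

```text
time_s: 19.08
tcp_pos: [0.5313, -0.1071, 0.0655]
eef_rot: [156.5, 85.2, 173.2]
contact_force: [1.7, 0.4, -2.2]
gripper_width: 0.0175
```

step_arm --steps '[[[0.01,0,-0.03],0],[[0,0,-0.03],0]]'

```text
time_s: 19.25
tcp_pos: [0.5302, -0.1074, 0.0653]
eef_rot: [156.5, 85.2, 173.2]
contact_force: [3.6, 1.1, -1.6]
gripper_width: 0.018
```

step_arm --steps '[[[0,0,-0.03],0],[[0,0,-0.03],0]]'

```text
time_s: 19.42
tcp_pos: [0.529, -0.1078, 0.0654]
eef_rot: [156.5, 85.2, 173.2]
contact_force: [2.9, 1.6, -0.9]
gripper_width: 0.0178
```

step_arm --steps '[[[0.01,0,-0.03],0],[[0,0,-0.03],0]]'

```text
time_s: 19.58
tcp_pos: [0.5278, -0.1082, 0.0653]
eef_rot: [156.5, 85.2, 173.2]
contact_force: [2.2, 1.9, -1.2]
gripper_width: 0.0172
```

step_arm --steps '[[[0,0,-0.03],0],[[0,0,-0.03],0]]'

```text
time_s: 19.75
tcp_pos: [0.5267, -0.1085, 0.0655]
eef_rot: [156.5, 85.2, 173.2]
contact_force: [2.0, 0.5, -1.1]
gripper_width: 0.0175
```

step_arm --steps '[[[0.01,0,-0.03],0],[[0,0,-0.03],0]]'

```text
time_s: 19.92
tcp_pos: [0.5255, -0.1089, 0.0653]
eef_rot: [156.5, 85.2, 173.2]
contact_force: [3.5, 0.7, -1.1]
gripper_width: 0.0175
```

step_arm --steps '[[[0,0,-0.03],0],[[0,0,-0.03],0]]'

```text
time_s: 20.08
tcp_pos: [0.5244, -0.1092, 0.0654]
eef_rot: [156.5, 85.2, 173.2]
contact_force: [2.9, 0.6, -0.4]
gripper_width: 0.0177
```

step_arm --steps '[[[0.01,0,-0.03],0],[[0,0,-0.03],0]]'

```text
time_s: 20.25
tcp_pos: [0.5233, -0.1095, 0.0653]
eef_rot: [156.5, 85.2, 173.2]
contact_force: [2.6, 0.9, -2.1]
gripper_width: 0.0178
```

step_arm --steps '[[[0,0,-0.03],0],[[0,0,-0.03],0]]'

```text
time_s: 20.42
tcp_pos: [0.5221, -0.1099, 0.0654]
eef_rot: [156.5, 85.2, 173.2]
contact_force: [3.7, 0.9, -1.5]
gripper_width: 0.0173
```

step_arm --steps '[[[0.01,0,-0.03],0],[[0,0,-0.03],0]]'

```text
time_s: 20.58
tcp_pos: [0.5209, -0.1102, 0.0653]
eef_rot: [156.5, 85.2, 173.2]
contact_force: [2.9, 0.5, -1.5]
gripper_width: 0.0178
```

step_arm --steps '[[[0,0,-0.03],0],[[0,0,-0.03],0]]'

```text
time_s: 20.75
tcp_pos: [0.5197, -0.1106, 0.0654]
eef_rot: [156.5, 85.2, 173.2]
contact_force: [3.2, 0.9, -1.4]
gripper_width: 0.0174
```

step_arm --steps '[[[0.01,0,-0.03],0],[[0,0,-0.03],0]]'

```text
time_s: 20.92
tcp_pos: [0.5187, -0.1109, 0.0653]
eef_rot: [156.5, 85.2, 173.2]
contact_force: [2.9, 0.3, -0.4]
gripper_width: 0.0174
```

step_arm --steps '[[[0,0,-0.03],0],[[0,0,-0.03],0]]'

```text
time_s: 21.08
tcp_pos: [0.5175, -0.1112, 0.0654]
eef_rot: [156.5, 85.2, 173.2]
contact_force: [2.7, 1.2, -1.6]
gripper_width: 0.0178
```

step_arm --steps '[[[0.01,0,-0.03],0],[[0,0,-0.03],0]]'

```text
time_s: 21.25
tcp_pos: [0.5163, -0.1116, 0.0653]
eef_rot: [156.5, 85.2, 173.2]
contact_force: [3.1, 1.3, -1.2]
gripper_width: 0.0176
```

step_arm --steps '[[[0,0,-0.03],0],[[0,0,-0.03],0]]'

```text
time_s: 21.42
tcp_pos: [0.5152, -0.1119, 0.0654]
eef_rot: [156.5, 85.2, 173.2]
contact_force: [2.9, 0.9, -1.4]
gripper_width: 0.0177
```

step_arm --steps '[[[0.01,0,-0.03],0],[[0,0,-0.03],0]]'

```text
time_s: 21.58
tcp_pos: [0.5141, -0.1123, 0.0653]
eef_rot: [156.5, 85.2, 173.2]
contact_force: [2.7, 1.1, -1.0]
gripper_width: 0.0177
```

step_arm --steps '[[[0,0,-0.03],0],[[0,0,-0.03],0]]'

```text
time_s: 21.75
tcp_pos: [0.5128, -0.1126, 0.0654]
eef_rot: [156.5, 85.2, 173.2]
contact_force: [2.4, 1.4, -1.3]
gripper_width: 0.0176
```

step_arm --steps '[[[0.01,0,-0.03],0],[[0,0,-0.03],0]]'

```text
time_s: 21.92
tcp_pos: [0.5118, -0.1129, 0.0653]
eef_rot: [156.5, 85.2, 173.2]
contact_force: [3.0, 0.9, -0.6]
gripper_width: 0.0175
```

step_arm --steps '[[[0,0,-0.03],0],[[0,0,-0.03],0]]'

```text
time_s: 22.08
tcp_pos: [0.5105, -0.1133, 0.0653]
eef_rot: [156.5, 85.2, 173.2]
contact_force: [4.2, 2.1, -1.6]
gripper_width: 0.0176
```

step_arm --steps '[[[0,0,-0.02],0]]'

```text
time_s: 22.17
tcp_pos: [0.5101, -0.1134, 0.0654]
eef_rot: [156.5, 85.2, 173.2]
contact_force: [3.4, 1.0, -1.4]
gripper_width: 0.0178
```

step_arm --steps '[[[0.01,0,-0.03],0],[[0,0,-0.02],0]]'

```text
time_s: 22.33
tcp_pos: [0.5092, -0.1137, 0.0652]
eef_rot: [156.5, 85.2, 173.2]
contact_force: [3.2, 0.6, -1.5]
gripper_width: 0.0176
```

step_arm --steps '[[[0,0,-0.03],0],[[0,0,-0.03],0]]'

```text
time_s: 22.5
tcp_pos: [0.5081, -0.1141, 0.0654]
eef_rot: [156.5, 85.2, 173.2]
contact_force: [3.1, 0.5, -1.7]
gripper_width: 0.0174
```

step_arm --steps '[[[0.01,0,-0.03],0],[[0,0,-0.03],0]]'

```text
time_s: 22.67
tcp_pos: [0.5069, -0.1144, 0.0652]
eef_rot: [156.5, 85.2, 173.2]
contact_force: [4.0, 1.0, -0.1]
gripper_width: 0.0176
```

step_arm --steps '[[[0,0,-0.03],0],[[0,0,-0.03],0]]'

```text
time_s: 22.83
tcp_pos: [0.5057, -0.1147, 0.0653]
eef_rot: [156.5, 85.2, 173.2]
contact_force: [3.0, 0.3, -1.5]
gripper_width: 0.0177
```

step_arm --steps '[[[0,0,-0.03],0],[[0,0,-0.03],0]]'

```text
time_s: 23.0
tcp_pos: [0.5046, -0.1151, 0.0654]
eef_rot: [156.5, 85.2, 173.2]
contact_force: [3.4, 0.3, -1.0]
gripper_width: 0.0176
```

step_arm --steps '[[[0.01,0,-0.03],0],[[0,0,-0.03],0]]'

```text
time_s: 23.17
tcp_pos: [0.5034, -0.1154, 0.0653]
eef_rot: [156.5, 85.2, 173.2]
contact_force: [1.8, 0.7, -0.3]
gripper_width: 0.0173
```

step_arm --steps '[[[0,0,-0.03],0],[[0,0,-0.03],0]]'

```text
time_s: 23.33
tcp_pos: [0.5023, -0.1158, 0.0654]
eef_rot: [156.5, 85.2, 173.2]
contact_force: [3.1, 1.5, -2.4]
gripper_width: 0.0175
```

step_arm --steps '[[[0.01,0,-0.03],0],[[0,0,-0.03],0]]'

```text
time_s: 23.5
tcp_pos: [0.5012, -0.1162, 0.0653]
eef_rot: [156.5, 85.2, 173.2]
contact_force: [2.3, 1.4, -1.6]
gripper_width: 0.0179
```

step_arm --steps '[[[0,0,-0.03],0],[[0,0,-0.03],0]]'

```text
time_s: 23.67
tcp_pos: [0.5, -0.1165, 0.0654]
eef_rot: [156.5, 85.2, 173.2]
contact_force: [2.8, 1.0, -1.7]
gripper_width: 0.0178
```

step_arm --steps '[[[0.01,0,-0.03],0],[[0,0,-0.03],0]]'

```text
time_s: 23.83
tcp_pos: [0.4989, -0.1168, 0.0653]
eef_rot: [156.5, 85.2, 173.2]
contact_force: [2.3, 1.5, -0.1]
gripper_width: 0.0178
```

step_arm --steps '[[[0,0,-0.03],0],[[0,0,-0.03],0]]'

```text
time_s: 24.0
tcp_pos: [0.4977, -0.1172, 0.0654]
eef_rot: [156.5, 85.2, 173.2]
contact_force: [2.4, 1.2, -1.5]
gripper_width: 0.0177
```

step_arm --steps '[[[0.01,0,-0.03],0],[[0,0,-0.03],0]]'

```text
time_s: 24.17
tcp_pos: [0.4966, -0.1175, 0.0653]
eef_rot: [156.5, 85.2, 173.2]
contact_force: [3.3, 1.4, -1.1]
gripper_width: 0.0177
```

step_arm --steps '[[[0,0,-0.03],0],[[0,0,-0.03],0]]'

```text
time_s: 24.33
tcp_pos: [0.4954, -0.1179, 0.0654]
eef_rot: [156.5, 85.2, 173.2]
contact_force: [2.7, 0.3, -1.7]
gripper_width: 0.0177
```

step_arm --steps '[[[0.01,0,-0.03],0],[[0,0,-0.03],0]]'

```text
time_s: 24.5
tcp_pos: [0.4942, -0.1182, 0.0652]
eef_rot: [156.5, 85.2, 173.2]
contact_force: [3.3, 0.4, -0.7]
gripper_width: 0.0175
```

step_arm --steps '[[[0,0,-0.03],0],[[0,0,-0.03],0]]'

```text
time_s: 24.67
tcp_pos: [0.493, -0.1186, 0.0653]
eef_rot: [156.5, 85.2, 173.2]
contact_force: [2.7, 1.5, -1.2]
gripper_width: 0.0179
```

step_arm --steps '[[[0,0,-0.03],0],[[0,0,-0.03],0]]'

```text
time_s: 24.83
tcp_pos: [0.4919, -0.1189, 0.0654]
eef_rot: [156.5, 85.2, 173.2]
contact_force: [3.2, 1.5, -1.9]
gripper_width: 0.0179
```

step_arm --steps '[[[0.01,0,-0.03],0],[[0,0,-0.03],0]]'

```text
time_s: 25.0
tcp_pos: [0.4908, -0.1192, 0.0653]
eef_rot: [156.5, 85.2, 173.2]
contact_force: [3.1, 0.7, -1.0]
gripper_width: 0.0173
```

step_arm --steps '[[[0,0,-0.03],0],[[0,0,-0.03],0]]'

```text
time_s: 25.17
tcp_pos: [0.4896, -0.1196, 0.0654]
eef_rot: [156.5, 85.2, 173.2]
contact_force: [2.9, 0.1, -1.8]
gripper_width: 0.0176
```

step_arm --steps '[[[0.01,0,-0.03],0],[[0,0,-0.03],0]]'

```text
time_s: 25.33
tcp_pos: [0.4884, -0.1199, 0.0653]
eef_rot: [156.5, 85.2, 173.2]
contact_force: [3.3, 1.3, -0.7]
gripper_width: 0.0177
```

step_arm --steps '[[[0,0,-0.03],0],[[0,0,-0.03],0]]'

```text
time_s: 25.5
tcp_pos: [0.4873, -0.1203, 0.0654]
eef_rot: [156.5, 85.2, 173.2]
contact_force: [2.8, 1.6, -1.8]
gripper_width: 0.0178
```

step_arm --steps '[[[0.01,0,-0.03],0],[[0,0,-0.03],0]]'

```text
time_s: 25.67
tcp_pos: [0.4862, -0.1206, 0.0653]
eef_rot: [156.5, 85.2, 173.2]
contact_force: [3.0, 1.8, -1.3]
gripper_width: 0.0175
```

step_arm --steps '[[[0,0,-0.03],0],[[0,0,-0.03],0]]'

```text
time_s: 25.83
tcp_pos: [0.485, -0.121, 0.0654]
eef_rot: [156.5, 85.2, 173.2]
contact_force: [3.0, -0.5, -1.5]
gripper_width: 0.0177
```

step_arm --steps '[[[0.01,0,-0.03],0],[[0,0,-0.03],0]]'

```text
time_s: 26.0
tcp_pos: [0.4839, -0.1213, 0.0653]
eef_rot: [156.5, 85.2, 173.2]
contact_force: [3.9, 0.5, -0.6]
gripper_width: 0.0176
```

step_arm --steps '[[[0,0,-0.03],0],[[0,0,-0.03],0]]'

```text
time_s: 26.17
tcp_pos: [0.4836, -0.1215, 0.0655]
eef_rot: [156.2, 85.3, 172.9]
contact_force: [6.2, 1.3, -2.6]
gripper_width: 0.0175
```

The stop is felt: force up to about 6 N while the motion stalls. I'll build up gently.

step_arm --steps '[[[0,0,-0.02],0]]'

```text
time_s: 26.25
tcp_pos: [0.4836, -0.1215, 0.0656]
eef_rot: [156.1, 85.3, 172.8]
contact_force: [6.2, 2.3, -4.3]
gripper_width: 0.0176
```

step_arm --steps '[[[0,0,-0.03],0]]'

```text
time_s: 26.33
tcp_pos: [0.4835, -0.1215, 0.0657]
eef_rot: [155.9, 85.4, 172.7]
contact_force: [9.1, 2.2, -5.1]
gripper_width: 0.0178
```

step_arm --steps '[[[0.02,0,-0.04],0]]'

```text
time_s: 26.42
tcp_pos: [0.4835, -0.1216, 0.0655]
eef_rot: [155.8, 85.5, 172.5]
contact_force: [10.5, 3.7, -4.6]
gripper_width: 0.0178
```

step_arm --steps '[[[0.03,0,-0.03],0]]'

```text
time_s: 26.5
tcp_pos: [0.4834, -0.1217, 0.0651]
eef_rot: [155.6, 85.5, 172.3]
contact_force: [11.4, 4.5, -3.5]
gripper_width: 0.0177
```

step_arm --steps '[[[0.02,0,-0.04],0],[[0,0,0],0]]'

```text
time_s: 26.67
tcp_pos: [0.4834, -0.1218, 0.065]
eef_rot: [155.3, 85.6, 172.1]
contact_force: [11.4, 4.8, -3.9]
gripper_width: 0.0174
```

step_arm --steps '[[[0.02,0,-0.04],0],[[0,0,0],0]]'

```text
time_s: 26.83
tcp_pos: [0.4833, -0.1218, 0.0649]
eef_rot: [155.1, 85.7, 171.9]
contact_force: [12.5, 5.1, -5.2]
gripper_width: 0.0175
```

step_arm --steps '[[[0.02,0,-0.03],0],[[0,0,0],0]]'

```text
time_s: 27.0
tcp_pos: [0.4833, -0.1219, 0.0647]
eef_rot: [154.9, 85.8, 171.7]
contact_force: [13.4, 4.9, -4.6]
gripper_width: 0.0175
```

```bash
python3 -c "
from h import *
st();print(get_state()['joints'])"
```

```text
t 27.00 out 102.1 mm lat -0.3 tipz 22.2 Fx(out-pull) 14.3 Flat 0.9 Fz -4.6 w 0.0175 [ 1.91 -5.34 -0.1 ]
[  7.56528896  17.75350391 -30.41105123  -1.61143496 -45.93317834
 -79.59978825]
```

step_arm --steps '[[[0.01,0,-0.02],0],[[0,0,0],0],[[0,0,0],0],[[0,0,0],0],[[0,0,0],0],[[0,0,0],0],[[0,0,0],0],[[0,0,0],0]]'

```text
time_s: 27.67
tcp_pos: [0.4833, -0.122, 0.0646]
eef_rot: [154.9, 85.8, 171.7]
contact_force: [13.5, 6.7, -4.1]
gripper_width: 0.0174
```

step_arm --steps '[[[0,0,0],0],[[0,0,0],0],[[0,0,0],0],[[0,0,0],0],[[0,0,0],0],[[0,0,0],0],[[0,0,0],0]]'

```text
time_s: 28.25
tcp_pos: [0.4833, -0.122, 0.0646]
eef_rot: [154.9, 85.8, 171.7]
contact_force: [15.0, 5.8, -4.3]
gripper_width: 0.0179
```

```bash
python3 -c "
from h import *
st()"
```

```text
t 28.25 out 102.1 mm lat -0.4 tipz 22.2 Fx(out-pull) 16.0 Flat 1.3 Fz -4.3 w 0.0179 [ 1.98 -5.52 -0.08]
```

step_arm --steps '[[[0,0,0],0],[[0,0,0],0],[[0,0,0],0],[[0,0,0.05],0],[[0,0,0.05],0],[[0,0,0.05],0],[[0,0,0.05],0],[[0,0,0.05],0],[[-0.05,0,0.05],0],[[-0.05,0,0.05],0],[[-0.03,0,0.05],0],[[0,0,0.05],0],[[0,0,0.05],0],[[0,0,0],0],[[0,0,0],0]]'

```text
time_s: 29.5
tcp_pos: [0.487, -0.1203, 0.0649]
eef_rot: [156.6, 85.1, 173.3]
contact_force: [0.3, 0.6, -0.9]
gripper_width: 0.0175
```

```bash
python3 -c "
from h import *
st();go([.48,-.12,.13]);tipgo(tip()+[0,0,.05])"
```

```text
t 29.50 out 98.5 mm lat 0.1 tipz 21.3 Fx(out-pull) 0.5 Flat 0.5 Fz -0.9 w 0.0175 [ 0.   -0.46 -0.05]
t 29.50 tcp [ 0.487  -0.1203  0.0649] F [ 0.29  0.64 -0.86] M [ 0.   -0.46 -0.05] w 0.0175
units [-3.21  0.22 -0.58] tool y yaw 106.62 toolx [-0.084  0.01  -0.996] z yaw 16.77
tip [ 0.5823 -0.0905  0.0213] units to target [-2.49  0.08 -0.19] hx yaw 16.5 pitch up 0.3
```

step_arm --steps '[[[0,0,0.06],0],[[0,0,0.06],0],[[-0.2,0.01,-0.02],0],[[-0.3,0.01,-0.02],0],[[-0.3,0.01,-0.02],0],[[0,0,0],0]]'

```text
time_s: 30.0
tcp_pos: [0.4908, -0.1194, 0.0827]
eef_rot: [156.3, 85.3, 173.0]
contact_force: [0.3, -0.4, -0.2]
gripper_width: 0.0175
```

```bash
python3 -c "
from h import *
st()"
```

```text
t 30.00 out 94.6 mm lat -0.2 tipz 39.4 Fx(out-pull) 0.2 Flat -0.5 Fz -0.2 w 0.0175 [ 0.01 -0.51 -0.01]
```

Free in the hole, so up and clear.

step_arm --steps '[[[-0.3,0.01,-0.02],0],[[-0.3,0.01,-0.02],0],[[-0.4,0.01,-0.03],0],[[-0.5,0.02,-0.04],0],[[-0.5,0.02,-0.04],0],[[-0.8,0.03,-0.06],0],[[-1,0,-0.08],0],[[-0.6,0,0],0],[[0,0,0],0],[[0,0,0],0]]'

```text
time_s: 30.83
tcp_pos: [0.4914, -0.1199, 0.1703]
eef_rot: [156.0, 85.3, 172.7]
contact_force: [0.0, 0.3, -1.4]
gripper_width: 0.0176
```

```bash
python3 - <<'E'
from h import *
st()
go([.4624,-.356,.16],-7.2)
E
```

```text
t 30.83 out 94.1 mm lat -0.9 tipz 127.1 Fx(out-pull) 0.1 Flat 0.2 Fz -1.4 w 0.0176 [ 0.09 -0.43 -0.02]
t 30.83 tcp [ 0.4914 -0.1199  0.1703] F [ 0.01  0.26 -1.44] M [ 0.09 -0.43 -0.02] w 0.0176
units [  0.51 -10.9   -4.74] tool y yaw 106.63 toolx [-0.081  0.01  -0.997] z yaw 16.77
turn deg 23.83 units 3.972 j6 -80.2
turn deg -156.17 units -26.028 j6 -80.2
```

step_arm --steps '[[[0,-1,-0.4],0],[[0,-1,-0.5],0],[[0,-1,-0.5],0],[[0,-1,-0.5],0],[[0,-1,-0.5],0],[[0,-1,-0.5],0],[[0,-1,-0.5],0],[[0,-1,-0.5],0],[[0,-1,-0.5],0],[[0,-1,-0.3],0],[[0,-0.9,0],1],[[0,0,0],1],[[0,0,0],1],[[0,0,0],0.97],[[0,0,0],0],[[0,0,0],0],[[0,0,0],0]]'

```text
time_s: 32.25
tcp_pos: [0.4634, -0.3557, 0.1687]
eef_rot: [179.9, 85.2, 173.0]
contact_force: [0.6, 0.0, -1.4]
gripper_width: 0.0176
```

```bash
python3 - <<'E'
from h import *
go([.4624,-.356,.16],-7.2)
go([.4524,-.3549,.0607],-7.2)
cv2.imwrite("pics/w6.png",capture("wrist"))
t=capture("top");cv2.imwrite("pics/t6.png",t);s=capture("side");cv2.imwrite("pics/s6.png",s)
w=cv2.imread("pics/w6.png");w0=cv2.imread("pics/w3.png")
f=lambda i,x,y,w,h,s:cv2.resize(i[y:y+h,x:x+w],None,fx=s,fy=s,interpolation=cv2.INTER_CUBIC)
cv2.imwrite("pics/c6.png",np.hstack([f(w0,220,120,130,220,2.7),f(w,220,120,130,220,2.7)]))
cv2.imwrite("pics/c6b.png",np.hstack([f(t,200,90,100,130,4)[:,:400],f(s,270,130,100,130,4)]))
E
```

```text
t 32.25 tcp [ 0.4634 -0.3557  0.1687] F [ 0.63  0.01 -1.4 ] M [ 0.02 -0.48 -0.05] w 0.0176
units [ 0.44 -0.02 -0.01] tool y yaw 83.09 toolx [-0.084  0.01  -0.996] z yaw -6.91
turn deg 0.29 units 0.048 j6 -79.7
turn deg -179.71 units -29.952 j6 -79.7
t 32.25 tcp [ 0.4634 -0.3557  0.1687] F [ 0.63  0.01 -1.4 ] M [ 0.02 -0.48 -0.05] w 0.0176
units [ 5.43 -0.03 -0.09] tool y yaw 83.09 toolx [-0.084  0.01  -0.996] z yaw -6.91
turn deg 0.29 units 0.048 j6 -79.7
turn deg -179.71 units -29.952 j6 -79.7
```

View pics/c6.png

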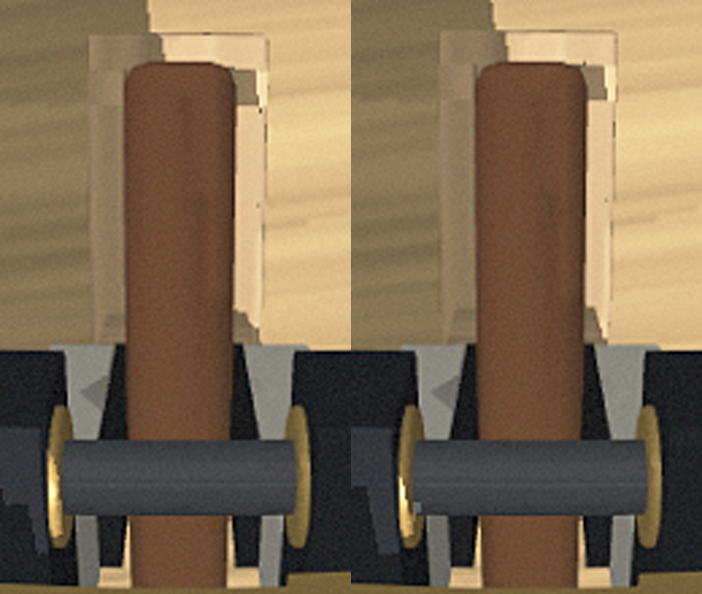

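View pics/c6b.png

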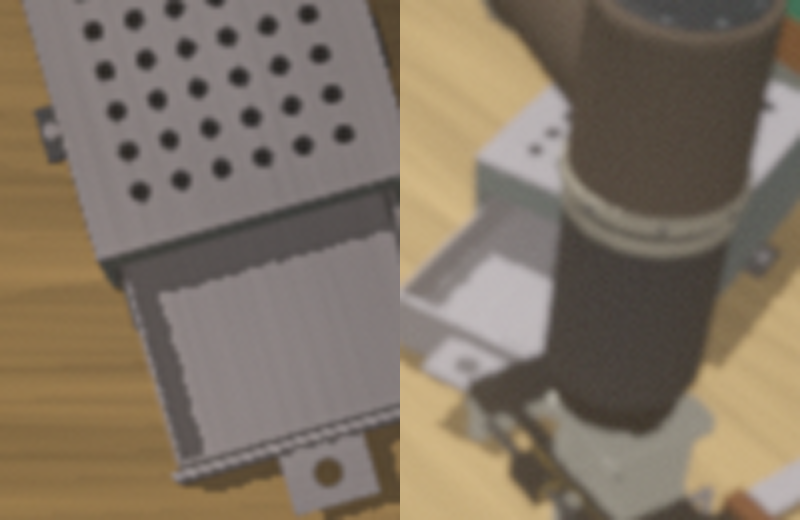

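The hook sits in the grip exactly as before (same back-end position in the left and right crops), and the tray stands out with its hole at top px (282,207). Lowering the hook into the cradle.

step_arm --steps '[[[0,-0.03,-0.09],0.03],[[0.8,0,0],0],[[1,0,0],0],[[1,0,0],0],[[0.8,0,0],0],[[0.5,0,0],0],[[0.4,0,0],0],[[0.3,0,0],0],[[0.2,0,0],0],[[0.2,0,0],0],[[0,0,0],0],[[0,0,0],0]]'

```text
time_s: 33.4
tcp_pos: [0.4534, -0.3553, 0.066]
eef_rot: [-179.4, 85.2, 173.3]
contact_force: [-0.2, -1.8, -0.9]
gripper_width: 0.0174
```

```bash
python3 - <<'E'
from h import *
go([.4524,-.3549,.0607],-7.2)
E
```

```text
t 33.40 tcp [ 0.4534 -0.3553  0.066 ] F [-0.15 -1.78 -0.87] M [-0.01 -0.47  0.02] w 0.0174
units [ 0.27  0.02 -0.03] tool y yaw 82.72 toolx [-0.082  0.01  -0.997] z yaw -7.28
turn deg -0.08 units -0.013 j6 -80.1
turn deg 179.92 units 29.987 j6 -80.1
```

step_arm --steps '[[[0.1,0.01,0],0],[[0.1,0,-0.02],0],[[0.05,0,0],0],[[0,0,0],0],[[0,0,0],0]]'

```text
time_s: 33.82
tcp_pos: [0.4524, -0.3549, 0.0608]
eef_rot: [-179.5, 85.2, 173.2]
contact_force: [0.9, 0.3, -1.3]
gripper_width: 0.0173
```

```bash
python3 - <<'E'
from h import *
go([.4524,-.3549,.0607],-7.2)
E
```

```text
t 33.82 tcp [ 0.4524 -0.3549  0.0608] F [ 0.91  0.29 -1.27] M [-0.   -0.45 -0.02] w 0.0173
units [ 0.01  0.   -0.  ] tool y yaw 82.71 toolx [-0.083  0.01  -0.997] z yaw -7.29
turn deg -0.09 units -0.014 j6 -80.1
turn deg 179.91 units 29.986 j6 -80.1
```

step_arm --steps '[[[0.03,0,0],0],[[0,0,0],0],[[0,0,0],0]]'

```text
time_s: 34.07
tcp_pos: [0.4525, -0.355, 0.0607]
eef_rot: [-179.4, 85.2, 173.3]
contact_force: [-0.8, 2.0, 5.3]
gripper_width: 0.0175
```

Seated. Releasing.

step_arm --steps '[[[0,0,0],0],[[0,0,0],0],[[0,0,0],0],[[0,0,0],0],[[0,0,0],0],[[0,0,0],0],[[0,0,0],0],[[0,0,0],0],[[0,0,0],0],[[0,0,0],0],[[0,0,0],0],[[0,0,0],0],[[0,0,0],0],[[0,0,0],0]]' --fingers 0

```text
time_s: 35.23
tcp_pos: [0.4524, -0.3549, 0.0602]
eef_rot: [-179.5, 85.2, 173.2]
contact_force: [-0.1, 0.4, 0.4]
gripper_width: 0.0876
```

step_arm --steps '[[[-0.3,0,0],0],[[-0.6,0,0],0],[[-1,0,0],0],[[-1,0,0],0],[[-1,0,0],0],[[-1,0,0],0],[[-1,0,0],0],[[-1,0,0],0],[[-1,0,0],0],[[0,0,0],0],[[0,0,0],0]]'

```text
time_s: 36.15
tcp_pos: [0.4661, -0.3567, 0.2193]
eef_rot: [-179.0, 85.4, 173.7]
contact_force: [-0.0, -0.9, -1.3]
gripper_width: 0.0875
```

```bash
python3 - <<'E'
from h import *
go([.4524,-.3549,.0607],-7.2)
w=capture("wrist");cv2.imwrite("pics/w7.png",w)
t=capture("top");cv2.imwrite("pics/t7.png",t)
E
```

```text
t 36.15 tcp [ 0.4661 -0.3567  0.2193] F [-0.04 -0.9  -1.25] M [ 0.03 -0.43 -0.06] w 0.0875
units [ 7.96  0.01 -0.05] tool y yaw 82.71 toolx [-0.08   0.009 -0.997] z yaw -7.29
turn deg -0.09 units -0.014 j6 -79.9
turn deg 179.91 units 29.986 j6 -79.9
```

View pics/w7.png

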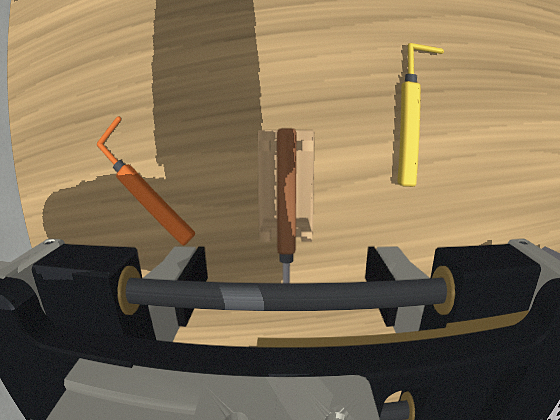

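View pics/t7.png

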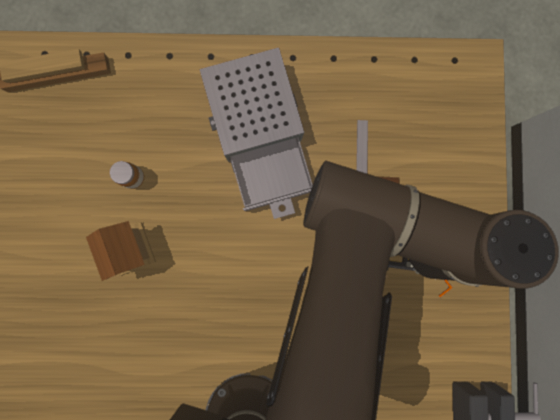

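step_arm --steps '[[[-0.5,0.5,0],0],[[-0.5,1,0],0],[[-0.5,1,0],0],[[0,1,0],0],[[0,1,0],0],[[0,1,0],0],[[0,1,0],0],[[0,1,0],0],[[0,1,0],0],[[0,1,0],0],[[0,1,0],0],[[0,1,0],0],[[0,1,0],0],[[0,0.5,0],0],[[0,0,0],0],[[0,0,0],0],[[0,0,0],0]]'

```text
time_s: 37.67
tcp_pos: [0.5007, -0.0992, 0.2472]
eef_rot: [-179.3, 85.2, 173.4]
contact_force: [0.7, -0.6, 0.8]
gripper_width: 0.0876
```

```bash
python3 - <<'E'
from h import *
t=capture("top");s=capture("side");cv2.imwrite("pics/t8.png",t);cv2.imwrite("pics/s8.png",s)
a=cv2.imread("pics/top0.png")
f=lambda i,x,y,w,h,s:cv2.resize(i[y:y+h,x:x+w],None,fx=s,fy=s,interpolation=cv2.INTER_CUBIC)
s0=cv2.imread("pics/side0.png")
cv2.imwrite("pics/c8.png",np.hstack([f(i,x,y,66,90,3) for i,x,y in((a,340,205),(t,340,205),(s0,280,250),(s,280,250))]))
h0=onz("top",(272.2,174.3),.05)
t6=cv2.imread("pics/t6.png")
print((onz("top",(282,207.3),.05)-h0)@-U*1e3)
print(get_state()['time_s'],get_state()['tcp_pos'])
E
```

```text
95.16781993481473
37.7667 [ 0.50070553 -0.09951807  0.24723204]
```

View pics/c8.png

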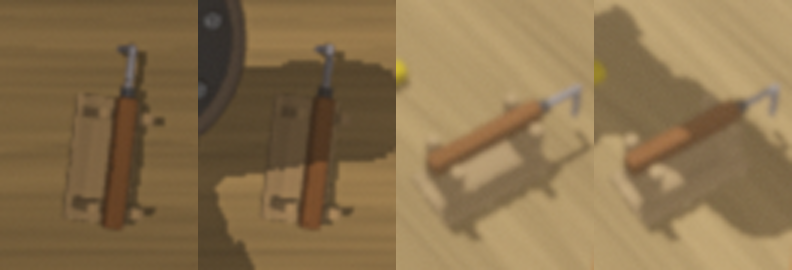

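View pics/s8.png

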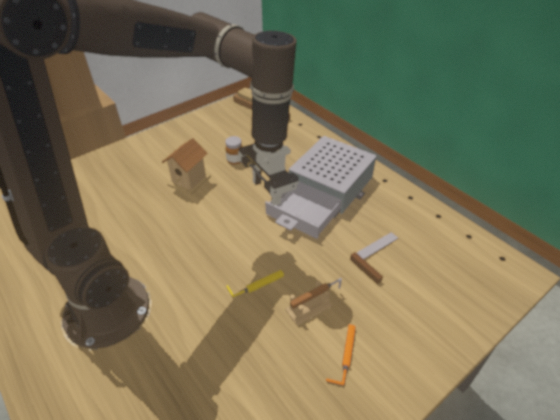

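The hook lies as before in both views, tip down. The tray moved about 95 mm by the top camera; the tip travelled 102 mm less about 6.5 mm of play in the hole, so the two agree and the tray is still on its stop. Handing in.

```bash
python3 -c "
from plant import *
print(close_job())"
```

```text
the job is handed in; nothing more can be done
None
```

The job is done and handed in at about 38 s of the 72 s allowed. The tray stands out on its stop and the hook is back in its cradle.

- **Pull:** I took the wood-and-steel hook and lowered its tip into the finger hole with no contact felt. The tray slid with about 3 N of drag and came up on its stop after about 95 mm. I held 14–16 N along the pull for about 1.5 s. The highest total force I read was about 17 N, counting roughly 4 N of vertical load on the hook. I only read forces at the end of each move, so I can't rule out a brief higher value in between.
- **Unhook and return:** I eased off, centred the tip in the hole, lifted it clear and set the hook down at its pick-up pose.
- **Last checks:** The top and side pictures show the hook lying as at first, tip down. The tray's travel measured by camera (95 mm) agrees with the tip's travel of 102 mm less the play in the hole. The other things look undisturbed.
- **What went wrong or disagreed:**
  - Early on I turned the last joint the wrong way and ran it up against its limit (-173.6°, still inside the range). That left the gripper tilted about 5° for the rest of the job, with no visible effect on the grasp.
  - The top and side cameras disagreed by about 7 mm on the hole's sideways position. I used a point between them, weighted towards the top camera, and it fitted first time.
  - The gripper hid the tip from both fixed cameras, so I checked the insertion by force alone.

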